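# Turn the drum mixer until its filler neck points straight up

### The job

The dry-mix drum on the table has to be refilled: push its handwheel round by the spokes with your fingertips, moving on from spoke to spoke as needed, until the drum's filler neck points straight up, and leave it at rest there. Touch neither the drum nor its neck, keep the arm and the gripper's body off the mixer, do not shove, lift or tip the mixer, and leave the jars, lids, jug and scoop where they are.

Things in the scene. Friction and masses are not known exactly. Their poses are not given: they have to be found in the camera images.
- mixer: Table-top drum mixer on rubber feet, loose but heavy (5 kg). Origin: centre of its underside, on the table; its x runs along the axle from the handwheel (robot's side) to the drum, z up. Grey base 300 x 180 mm, top 24 mm up. Posts 60 mm wide at x = -70 and 135 mm carry the axle, 170 mm up. Aluminium drum, radius 65 mm, x = -20 to 110 mm, turns with the wheel.
- hub (a point): Centre of the handwheel, on the axle: x = -130, y = 0, z = 170 mm in the mixer's frame, axes parallel to the mixer's (not turning). No rim: a dark hub disc of radius 34 mm, 18 mm thick, and six equal steel spokes, 12 mm thick, 60 degrees apart in the upright plane x = -130 mm, ending 120 mm from the axle; their outer 55 mm have black sleeves, 14 mm thick.
- handwheel (a joint): Angle (rad) of wheel and drum together: 0 or a whole turn (6.283) = neck straight up; grows clockwise seen from the robot (along the mixer's +x). Starts at 1.5 to 4.8. Spokes at 30, 90, 150, 210, 270, 330 degrees from the neck: with the neck up, two are level. Turns either way, over a turn; stays where left; friction 0.22 N m (3 N at 75 mm).
- neck (a point): Centre of the lid on the end of the filler neck: a single stub with a steel screw lid 48 mm across, standing out of the drum's side, its end 115 mm from the axle, 175 mm behind the plane of the spokes. Its z axis points out along the neck.
- jar_left: Empty glass jar, 84 mm wide, 150 mm tall, left (mixer's +y) of the handwheel, about 235 mm from its axle. Not part of the job. Origin: centre of its underside.
- jar_right: The same kind of jar, right (-y) of the handwheel, about 235 mm from its axle. Not part of the job. Origin: centre of its underside.
- jar_back: The same kind of jar, left of the drum. Not part of the job. Origin: centre of its underside.
- lid_a: Brass-coloured jar lid, 72 mm across, 17 mm high, lying in front of the handwheel on the left. Not part of the job. Origin: centre of its underside.
- lid_b: The same kind of lid, in front of the handwheel on the right. Not part of the job. Origin: centre of its underside.
- lid_c: The same kind of lid, right of the drum. Not part of the job. Origin: centre of its underside.
- jug: Blue plastic measuring jug, 100 mm wide, 120 mm tall, far left. Not part of the job. Origin: centre of its underside.
- scoop: Long-handled spoon lying far right. Not part of the job.

How it is judged (in metres and radians):
At the end, for the whole second after the job is handed in: The filler neck points straight up to within 6 degrees, handwheel and drum are at rest, and the mixer stands within 20 mm of where it stood (angle between neck's own z axis and vertical below 0.105 rad and velocity of joint handwheel between -0.05 and 0.05 rad/s and distance of mixer from where it was at the start of the episode below 0.02 m and angle between mixer's own z axis and vertical below 0.03 rad); the robot touches nothing.
It fails at once if the mixer is shoved, lifted or tipped (more than 20 mm or about 3 degrees) (distance of mixer from where it was at the start of the episode above 0.02 m or angle between mixer's own z axis and vertical above 0.06 rad).
It fails at once if the drum or its neck is touched with more than 1 N (contact force between any of the fingers, the arm and drum above 1 N).
It fails at once if the arm or the gripper's body, rather than the fingers, pushes the mixer or its wheel with more than 3 N (contact force between the arm and mixer above 3 N).
It fails at once if a jar, lid, the jug or the scoop is moved or lifted by more than 25 mm (distance of any of jar_left, jar_right, jar_back, lid_a, lid_b, lid_c, jug, scoop from where it was at the start of the episode above 0.025 m).
It also fails if it takes over 58 s, if anything falls off the work surface, if the arm or the gripper's body presses on something with over 40 N, if the wrist force passes 120 N, or if a joint passes its speed limit or range.

### The arm

A 6-joint arm with a two-finger parallel gripper is mounted at the origin on the work surface. World frame = base frame: x ahead of the robot, y to its left, z up, the work surface at z = 0. Lengths are in mm, angles in rad, forces in N, time in s.
With the tool pointing down it reaches from about 275 to 1000 mm from the base axis. Payload 8.4 kg.
Tool frame: the origin (TCP) lies between the finger pads; the fingertips stand r.finger_overhang ahead of it and the grasp point (between the pads) is the TCP (r.finger_overhang is the distance from the TCP to the fingertips, in mm); z points along the fingers, y is the line along which they close (so a half turn about z gives the same grasp; the last joint's range is limited). The gripper opens to 85 mm and grips with 20 to 120 N. Pads are 22 mm wide; open, the fingers measure 114 mm over their backs; the gripper's body (76 mm by 85 mm) begins 54 mm behind the grasp point. The pads swing forward as they close: fully open they stand 13 mm farther back than shut.
Start: joints at [-1.327, 0.353, 1.633, -0, 1.155, -0.002], TCP at [152.081, -606.217, 250.281] pointing down, gripper open.
Joint ranges: [-2.63, 2.63], [-0.92, 2.1], [0.06, 2.66], [-1.3, 4.44], [0, 2.69], [-3.02, 3.02]. Speed limits (rad/s): [2.22, 2.22, 2.79, 3.14, 3.14, 3.14].

### API

Orientations are given as [roll, pitch, yaw] about the fixed x, y, z axes, in that order (R = Rz(yaw) Ry(pitch) Rx(roll)).
In Python, from rig import r, cams, sign_off gives the robot as it stands.
- The arm moves only by the shell command python3 -m crank 'ROWS' [FORCE]. ROWS is JSON, a list of rows, each a list of 7 numbers: the shift along the tool's x, y, z in m, then the turn, a rotation vector about the tool's x, y, z in rad, then the closure, from 0 (fully open) to 1 (shut). In form: [[dx, dy, dz, ax, ay, az, gripper], ...]. A call has 1 to 5 rows; each row is the pose to reach, as a shift and turn from the pose commanded when the call began, along the tool's axes at that moment; what a row does not reach only later rows make up. A row lasts 1/10 s, in which the tool goes at most 50 mm and 8.59 degrees, less where a joint would pass 70% of its speed; a pose out of reach is approached as far as the arm can. A call with a gripper value outside its range is refused whole. The fingers move at their own pace and stop on an object; FORCE is the grip in N (left out, the last holds). Time passes only in rows, so rows that repeat a pose let the fingers close. It gives the time, the measured TCP pose, the force, the opening and the grip force at its end, in the units of the state.
- r.sense(): the state, without advancing time (a new reading comes with each control period).
- cams.grab_frame(name): name is "scene" or "top" or "wrist"; returns a dict with "image" (480x640x3 uint8, red, green, blue), "fx", "fy", "cx", "cy" (pixels), "position" and "orientation" of the camera in the world. Camera axes: x right, y down, z forward; pixel columns grow to the right and rows downward; lengths in mm; the calibration is good to about 2 mm. The wrist camera is an equidistant fisheye: a pixel r from the principal point sees the ray r / f radians off the axis. A picture is of the moment at which its call begins. There is no depth.
- sign_off(): hands the job in; it is judged then, once.
The state is a dict: "clock": time; "qpos": joint angles; "qvel": joint speeds; "joint_efforts": joint torques, N m; "eef_pos": TCP position; "tcp_rot": TCP orientation; "contact_force": force on the tool from outside, world axes, zero at the start; "wrist_torque": the same for the moment, N m; "opening": opening from 0.0 (shut) to 1.0 (fully open); "grasp_force": force on a finger pad.
Only numpy, scipy, OpenCV 4.12 (cv2) and the standard library are available. Lean on these libraries where they do the work, as an engineer would, in place of code of your own. Each camera call takes 0.05 s, during which the arm holds its last target. There are 200 camera calls.

## Working session

There is one attempt and no reset: what is moved stays moved. The work goes in short steps, Python scripts to look and compute and a shell command to move; the robot and the scene stay as the last step left them, time stands still between calls to the robot, and variables do not carry over. Pictures are saved under pics/ and viewed, at most 10 in all, crops included, and the job is handed in when it is done.

```bash
ls; mkdir -p pics
python3 - <<'E'
from rig import r,cams
import cv2,json
for n in ("scene","top"):
    f=cams.grab_frame(n); cv2.imwrite(f"pics/{n}0.png",f["image"][:,:,::-1])
    print(n,{k:v for k,v in f.items() if k!="image"})
print(r.finger_overhang, r.sense())
E
```

```text
pics
scene {'fx': 586.2725529122541, 'fy': 586.2725529122541, 'cx': 325.73818655497206, 'cy': 239.50765619862037, 'position': array([1070.80514208, -818.67341478, 1523.07963474]), 'orientation': array([-2.52936377,  0.00837254,  0.55711075])}
top {'fx': 468.95354391861264, 'fy': 468.95354391861264, 'cx': 320.19702833194924, 'cy': 230.26330860466618, 'position': array([ 341.13118361,   -8.28175304, 1336.85297915]), 'orientation': array([-2.92064804e+00, -2.64170718e-03, -1.51180717e+00])}
19.0 {'clock': 0.1, 'qpos': array([-1.32741223e+00,  3.53582713e-01,  1.63403616e+00, -2.41973351e-06,
        1.15520808e+00, -2.39004471e-03]), 'qvel': array([ 0.0017365 , -0.00242108, -0.00209338, -0.00184335, -0.00015772,
        0.00106638]), 'joint_efforts': array([-1.41995573e-03, -6.06359267e+01, -3.42821646e+01, -1.63793510e-05,
        3.98249977e-03,  7.49473230e-07]), 'eef_pos': array([ 151.97769272, -605.83559389,  249.64445344]), 'tcp_rot': array([-3.14035835e+00, -7.37486866e-07,  2.45775114e-01]), 'contact_force': array([ 0.22308668, -0.46613632,  0.2178214 ]), 'wrist_torque': array([ 0.04358051, -0.01557159,  0.07192393]), 'grasp_force': 0.0, 'opening': 1.000194531829296}
```

View pics/scene0.png

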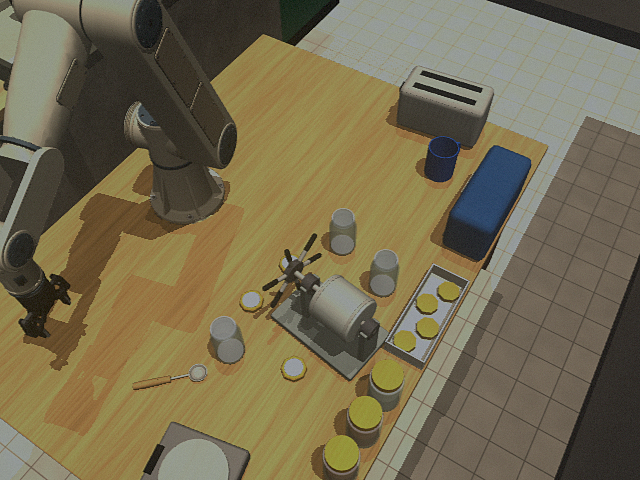

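View pics/top0.png

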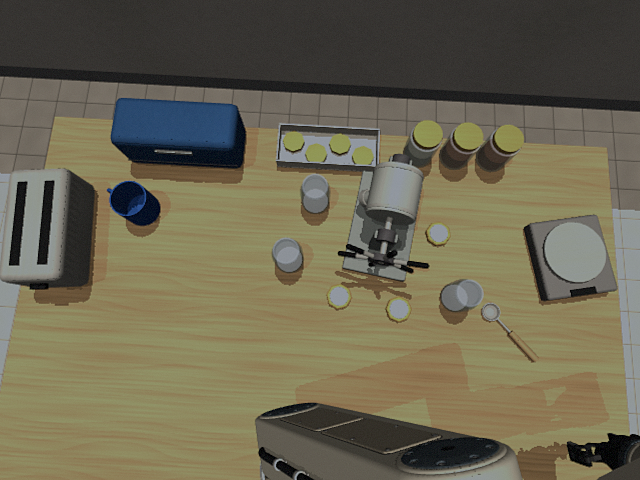

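The scene view shows the mixer (wheel hub near (295,268), base corners (272,315), (350,375)). The top view has the base at about (345,270)–(407,280), the hub near (383,258), and a neck stub possibly on the left at (362,193). I'll enlarge both.

Run:
```python
import cv2
a=cv2.imread("pics/scene0.png")[220:385,250:400]; b=cv2.imread("pics/top0.png")[145:310,325:445]
a=cv2.resize(a,None,fx=3.5,fy=3.5,interpolation=3)
b=cv2.resize(b,None,fx=3.5,fy=3.5,interpolation=3)
cv2.imwrite("pics/crop1.png",cv2.convertScaleAbs(cv2.hconcat([b[:,:270+0] if 0 else b,a])[:,:],alpha=1.5)[:,:])
print(a.shape,b.shape)
o=cv2.imread("pics/crop1.png"); cv2.imwrite("pics/crop1.png",cv2.resize(o,(0,0),fx=800/o.shape[1],fy=800/o.shape[1]) if o.shape[1]>800 else o)
print(o.shape)
```

```text
(578, 525, 3) (578, 420, 3)
(578, 945, 3)
```

View pics/crop1.png

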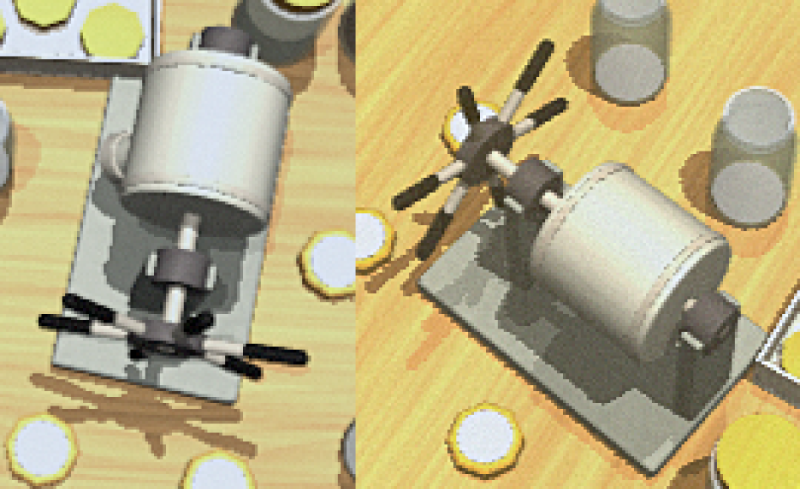

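Both crops show the base corners, five spoke tips each, and the neck end peeking out low on the drum's left (crop 115,155). I'll fit the mixer pose and wheel angle to these points in both views.

```bash
cat > h.py <<'E'
import numpy as np
from scipy.spatial.transform import Rotation as R
from scipy.optimize import least_squares
K=2.963
CAL={'scene':((586.27,325.74,239.51),(1070.81,-818.67,1523.08),(-2.52936377,0.00837254,0.55711075)),
'top':((468.95,320.2,230.26),(341.13,-8.28,1336.85),(-2.92064804,-0.00264171,-1.51180717))}
def proj(n,P):
    (f,cx,cy),p,o=CAL[n]
    c=(np.atleast_2d(P)-p)@R.from_euler('xyz',o).as_matrix()
    return np.c_[cx+f*c[:,0]/c[:,2],cy+f*c[:,1]/c[:,2]]
def world(m,P): # m=(x,y,yaw)
    return np.atleast_2d(P)@R.from_euler('z',m[2]).as_matrix().T+[m[0],m[1],0]
def rad(phi,rr,x): # angle clockwise from up seen along +x: right = -y
    phi=np.atleast_1d(phi); return np.c_[np.full(phi.shape,x),-rr*np.sin(phi),170+rr*np.cos(phi)]
E
python3 - <<'E'
from h import *
T=lambda L:np.array(L)/K+[325,145]
S=lambda L:(np.array(L)-[355.6,0])/K+[250,220]
ct=T([(52,366),(238,403),(110,75)]); ctm=[(-150,90,24),(-150,-90,24),(150,90,24)]
cs=S([(418,285),(650,466),(762,352)]); csm=[(-150,-90,24),(150,-90,24),(150,90,24)]
tt=T([(40,321),(65,300),(213,318),(305,357),(260,372)])
ts=S([(465,90),(550,44),(565,103),(397,202),(424,252)])
def tip(q):
    P=world(q,rad(q[3]+np.radians(30+60*np.arange(6)),117,-130)); return P
def res(q):
    out=[proj('top',world(q,ctm))-ct,proj('scene',world(q,csm))-cs]
    for n,t in(('top',tt),('scene',ts)):
        d=t[:,None]-proj(n,tip(q))[None]; i=(d**2).sum(2).argmin(1); out.append(d[range(len(t)),i])
    return np.concatenate(out).ravel()
best=min((least_squares(res,[550,-100,-.1,a],loss='soft_l1') for a in np.linspace(0,1,7)),key=lambda s:s.cost)
q=best.x; print(q,best.cost); print(res(q).reshape(-1,2).round(1))
print('hub',world(q,(-130,0,170)))
for k in range(6):
    ph=(q[3]+k*np.pi/3)%(2*np.pi); P=world(q,rad(ph,115,45))
    print(round(ph,3),'neck crop',((proj('top',P)-[325,145])*K).round(), ((proj('scene',P)-[250,220])*K+[355.6,0]).round())
for nm,uv in(('jarL',(287,263)),):pass
# ground objects: top pixels at z
(f,cx,cy),p,o=CAL['top']
for nm,u,z in(('jarL bottom',(290,262),0),('jarL top',(286,247),150),('jarR',(455,298),0),('jarRtop',(469,293),150),('lidA',(339,297),17),('lidB',(398,310),17)):
    d=R.from_euler('xyz',o).apply([(u[0]-cx)/f,(u[1]-cy)/f,1]); print(nm,(np.array(p)+d*(z-p[2])/d[2]).round())
E
```

```text
[ 666.43593664 -174.0987411     6.12721794    4.84359777] 17.95309917524293
[[-0.6 -1.1]
 [-0.5  0. ]
 [ 0.5 -1.3]
 [-1.8 -1.8]
 [ 0.6  2.3]
 [ 3.6 -5.8]
 [-0.1  0.3]
 [ 0.1  0.2]
 [ 2.3 -0. ]
 [ 0.1 -0.1]
 [ 0.5 -0.1]
 [ 0.6 -0.4]
 [ 0.8  0.1]
 [ 1.3 -0.2]
 [ 0.5 -0.7]
 [ 1.7 -1.5]]
hub [[ 538.01391227 -153.90508728  170.        ]]
4.844 neck crop [[ 78. 113.]] [[710. 168.]]
5.891 neck crop [[171.  95.]] [[664. 165.]]
0.655 neck crop [[307. 129.]] [[576. 265.]]
1.702 neck crop [[328. 176.]] [[543. 359.]]
2.749 neck crop [[232. 187.]] [[596. 349.]]
3.796 neck crop [[116. 158.]] [[675. 258.]]
jarL bottom [542.  87.   0.]
jarL top [558.  90. 150.]
jarR [ 468. -387.    0.]
jarRtop [ 468. -380.  150.]
lidA [450. -58.  17.]
lidB [ 423. -224.   17.]
```

```bash
python3 - <<'E'
from rig import r,cams
print([a for a in dir(r) if not a.startswith('__')],[a for a in dir(cams) if a[0]!='_'])
E
python3 -m crank '[[0,0,-0.03,0,0,0,1],[0,0,-0.06,0,0.1,0,1],[0,0,-0.09,0,0.2,0,1],[0,0,-0.12,0,0.3,0,1],[0,0,-0.15,0,0.4,0,1]]' 30; python3 -c "
from rig import r;s=r.sense();print(s['qpos'],s['eef_pos'],s['tcp_rot'])"
```

```text
['MotionError', 'finger_overhang', 'sense'] ['grab_frame']
clock: 0.6
eef_pos: [152.1, -606.1, 401.8]
tcp_rot: [3.141, -0.404, 0.247]
contact_force: [-0.6, -0.4, -0.6]
opening: 0.148
grasp_force: 0.0
[-1.52821747  0.28518334  1.45232458  0.39648036  1.49583634 -0.25253809] [ 152.09220898 -606.13715693  401.79580391] [ 3.14062628 -0.40396318  0.24684473]
```

```bash
cat > kin.py <<'E'
import numpy as np
from scipy.spatial.transform import Rotation as R
from scipy.optimize import least_squares
e=lambda a,t:R.from_euler(a,t)
def fk(q,L):
    h,a2,o,a3,d=L
    A=e('z',q[0])*e('y',q[1]); p=np.array([0,0,h])+A.apply([0,0,a2])
    A=A*e('y',q[2]); p=p+A.apply([o,0,a3]); A=A*e('z',q[3])*e('y',q[4])
    return p+A.apply([0,0,d]), A*e('z',q[5])
E
python3 - <<'E'
from kin import *
D=[([-1.32741,.353583,1.634036,0,1.155208,-.00239],[151.98,-605.84,249.64],[-3.14036,0,.245775]),
([-1.52821747,0.28518334,1.45232458,0.39648036,1.49583634,-0.25253809],[152.09,-606.14,401.8],[3.14062628,-0.40396318,0.24684473])]
def f(L): return np.r_[np.concatenate([fk(q,L)[0]-p for q,p,o in D])]
for o0 in(0,):
    s=least_squares(lambda L:np.r_[f(L),1e-3*(L-[200,450,0,450,250])],[200,450,0,450,250]); print(s.x,f(s.x).round(2))
for q,p,o in D:
    print((e('xyz',o)*1).as_matrix().round(2),fk(q,s.x)[1].as_matrix().round(2),sep='\n')
E
```

```text
[294.80426902 574.0537916   61.62424231 493.4396674  327.58692171] [-1.45 -0.36 -0.   -0.    0.    0.  ]Traceback (most recent call last):
  File "<stdin>", line 8, in <module>
TypeError: Argument 'other' has incorrect type (expected scipy.spatial.transform._rotation.Rotation, got int)
```

```bash
cat > go.py <<'E'
# usage: go.py x y z pitch yaw [roll]: print shift (m) and rotvec in current tool axes
import sys; from rig import r; from kin import *
a=list(map(float,sys.argv[1:])); s=r.sense()
A=e('xyz',s['tcp_rot']); B=e('z',a[4])*e('y',a[3])*e('x',np.pi)
print('shift',(A.inv().apply(np.array(a[:3])-s['eef_pos'])/1000).round(4),'rot',(A.inv()*B).as_rotvec().round(3),'t',s['clock'],'q',s['qpos'].round(4).tolist(),'p',s['eef_pos'].round(2).tolist(),s['tcp_rot'].round(4).tolist(),'F',s['contact_force'].round(1))
E
python3 go.py 400 -130 420 -0.6 -0.156
```

```text
shift [ 0.3352 -0.4012  0.1231] rot [-0.193  0.193  0.354] t 0.6 q [-1.5282, 0.2852, 1.4523, 0.3965, 1.4958, -0.2525] p [152.09, -606.14, 401.8] [3.1406, -0.404, 0.2468] F [-0.6 -0.4 -0.6]
```

```bash
M='python3 -m crank'; python3 -m crank '[[0.03,-0.036,0.011,-0.02,0.02,0.035,1],[0.06,-0.072,0.022,-0.04,0.04,0.07,1],[0.09,-0.108,0.033,-0.06,0.06,0.105,1],[0.12,-0.144,0.044,-0.07,0.07,0.14,1],[0.15,-0.18,0.055,-0.09,0.09,0.16,1]]'; python3 go.py 400 -130 420 -0.6 -0.156
```

```text
clock: 1.1
eef_pos: [263.5, -391.1, 407.7]
tcp_rot: [3.129, -0.492, 0.067]
contact_force: [0.9, 0.3, 1.7]
opening: 0.003
grasp_force: 0.0
shift [ 0.1412 -0.2522  0.0585] rot [-0.103  0.106  0.191] t 1.1 q [-1.3027, -0.1005, 1.894, 0.5033, 1.2669, 0.0709] p [263.48, -391.09, 407.73] [3.1285, -0.492, 0.0668] F [0.9 0.3 1.7]
```

```bash
python3 -m crank '[[0.023,-0.042,0.01,-0.02,0.02,0.03,1],[0.047,-0.084,0.02,-0.035,0.035,0.06,1],[0.07,-0.126,0.03,-0.05,0.05,0.09,1],[0.094,-0.168,0.039,-0.07,0.07,0.13,1],[0.117,-0.21,0.049,-0.1,0.1,0.19,1]]'; python3 go.py 400 -130 420 -0.6 -0.156
```

```text
clock: 1.6
eef_pos: [371.3, -183.1, 417.0]
tcp_rot: [3.139, -0.586, -0.139]
contact_force: [0.3, -0.5, -0.1]
opening: -0.001
grasp_force: 0.0
shift [ 0.0192 -0.0566  0.009 ] rot [-0.007  0.014  0.014] t 1.6 q [-0.6874, -0.4196, 2.1287, 0.36, 0.948, 0.884] p [371.33, -183.09, 416.98] [3.1392, -0.5856, -0.1389] F [ 0.3 -0.5 -0.1]
```

```bash
cat >> kin.py <<'E'
D=[([-1.32741,.353583,1.634036,0,1.155208,-.00239],[151.98,-605.84,249.64],[-3.14036,0,.245775]),
([-1.52821747,0.28518334,1.45232458,0.39648036,1.49583634,-0.25253809],[152.09,-606.14,401.8],[3.14062628,-0.40396318,0.24684473]),
([-1.3027, -0.1005, 1.894, 0.5033, 1.2669, 0.0709],[263.48, -391.09, 407.73],[3.1285, -0.492, 0.0668]),
([-0.6874, -0.4196, 2.1287, 0.36, 0.948, 0.884],[371.33, -183.09, 416.98],[3.1392, -0.5856, -0.1389])]
def fit():
    f=lambda L:np.concatenate([fk(q,L)[0]-p for q,p,o in D])
    s=least_squares(f,[200,450,0,450,250]); return s.x,f(s.x)
LO=np.array([-2.63,-.92,.06,-1.3,0,-3.02]);HI=np.array([2.63,2.1,2.66,4.44,2.69,3.02])
OFF=None
def ik(p,B,q0,L):
    def f(q):
        x,A=fk(q,L); return np.r_[(x-p)/100,(A.inv()*B).as_rotvec()]
    return least_squares(f,np.clip(q0,LO+1e-3,HI-1e-3),bounds=(LO,HI))
E
python3 - <<'E'
from kin import *
L,res=fit(); print(L.round(1),res.round(1))
for q,p,o in D: print((fk(q,L)[1].inv()*e('xyz',o)).as_rotvec().round(3))
off=(fk(D[3][0],L)[1].inv()*e('xyz',D[3][2]))
from h import world,rad
m=(666.4,-174.1,-0.156)
rng=np.random.default_rng(0)
for b in (-.4,-.6,-.8,-1.0,-1.2):
  for deg in (285,315,0,45):
    P=world(m,rad(np.radians(deg),90,-130))[0]; B=e('z',-.156)*e('y',b)*e('x',np.pi)
    P=P+B.apply([0,0,1])*0
    ss=[ik(P,B*off.inv(),q0,L) for q0 in [D[3][0]]+[rng.uniform(LO,HI) for _ in range(8)]]
    s=min(ss,key=lambda s:s.cost); print(b,deg,P.round(),'cost',round(ss[0].cost,4),ss[0].x.round(2),'best',round(s.cost,4),s.x.round(2))
E
```

```text
[296.4 570.8  60.2 494.2 327.3] [-1.4 -0.5 -0.2 -0.1 -0.1 -0.1  0.   0.5  0.2 -0.1 -0.5  0.1]
[ 0.    -0.     1.571]
[-0.    -0.     1.571]
[-0.    -0.     1.571]
[ 0.    -0.     1.571]
-0.4 285 [551. -68. 193.] cost 0.0 [-0.11  0.16  2.11 -0.04  0.47  1.64] best 0.0 [-0.11  0.16  2.11 -0.04  0.47  1.64]
-0.4 315 [548. -91. 234.] cost 0.0 [-0.17  0.1   2.08  0.01  0.57  1.55] best 0.0 [-0.17  0.1   2.08  0.01  0.57  1.55]
-0.4 0 [ 538. -154.  260.] cost 0.0 [-0.31  0.07  2.04  0.1   0.64  1.34] best 0.0 [-0.31  0.07  2.04  0.1   0.64  1.34]
-0.4 45 [ 528. -217.  234.] cost 0.0 [-0.46  0.13  2.04  0.2   0.6   1.12] best 0.0 [-0.46  0.13  2.04  0.2   0.6   1.12]
-0.6 285 [551. -68. 193.] cost 0.0 [-0.11  0.13  2.25 -0.17  0.17  1.78] best 0.0 [-0.11  0.13  2.25 -0.17  0.17  1.78]
-0.6 315 [548. -91. 234.] cost 0.0 [-0.17  0.05  2.21  0.03  0.28  1.53] best 0.0 [-0.17  0.05  2.21  0.03  0.28  1.53]
-0.6 0 [ 538. -154.  260.] cost 0.0 [-0.34  0.02  2.17  0.29  0.37  1.15] best 0.0 [-0.34  0.02  2.17  0.29  0.37  1.15]
-0.6 45 [ 528. -217.  234.] cost 0.0 [-0.5   0.09  2.17  0.57  0.36  0
[... 800 characters left out ...]
] cost 0.0 [-0.4   0.06  2.43  2.59  0.39 -1.18] best 0.0 [-0.4   0.06  2.43  2.59  0.39 -1.18]
-1.0 45 [ 528. -217.  234.] cost 0.0 [-0.6   0.17  2.41  2.34  0.53 -1.1 ] best 0.0 [-0.6   0.17  2.41  2.34  0.53 -1.1 ]
-1.2 285 [551. -68. 193.] cost 0.0 [-0.08  0.45  2.56  3.22  1.08 -1.58] best 0.0 [-0.08  0.45  2.56  3.22  1.08 -1.58]
-1.2 315 [548. -91. 234.] cost 0.0 [-0.18  0.29  2.55  3.12  0.91 -1.56] best 0.0 [-0.18  0.29  2.55  3.12  0.91 -1.56]
-1.2 0 [ 538. -154.  260.] cost 0.0 [-0.42  0.2   2.52  2.79  0.8  -1.42] best 0.0 [-0.42  0.2   2.52  2.79  0.8  -1.42]
-1.2 45 [ 528. -217.  234.] cost 0.0 [-0.64  0.32  2.49  2.56  0.91 -1.38] best 0.0 [-0.64  0.32  2.49  2.56  0.91 -1.38]
```

```bash
python3 - <<'E'
from kin import *
from h import world,rad
L,_=fit(); m=(666.4,-174.1,-0.156); off=e('z',1.571)
q=D[3][0]
def show(P,p,tag):
    global q
    s=ik(P,e('z',-.156)*e('y',p)*e('x',np.pi)*off.inv(),q,L); q=s.x; print(tag,np.round(P),p,round(s.cost,4),q.round(2))
P=np.array([420,-250,420.])
for p in(-.6,-.8,-.9,-1,-1.1,-1.2): show(P,p,'A')
for deg,x in((350,-210),(285,-210),(285,-135),(300,-135),(330,-135),(0,-135),(20,-135),(20,-210)): show(world(m,rad(np.radians(deg),90,x))[0],-1.2,(deg,x))
E
python3 go.py 420 -250 420 -0.6 -0.156
```

```text
A [ 420. -250.  420.] -0.6 0.0 [-0.75 -0.26  2.03  0.42  0.9   0.79]
A [ 420. -250.  420.] -0.8 0.0 [-0.85 -0.31  2.16  0.72  0.77  0.48]
A [ 420. -250.  420.] -0.9 0.0 [-0.9  -0.32  2.22  0.92  0.73  0.28]
A [ 420. -250.  420.] -1 0.0 [-0.95 -0.32  2.28  1.13  0.72  0.05]
A [ 420. -250.  420.] -1.1 0.0 [-1.   -0.31  2.34  1.35  0.75 -0.18]
A [ 420. -250.  420.] -1.2 0.0 [-1.04 -0.28  2.39  1.56  0.81 -0.4 ]
(350, -210) [ 461. -126.  259.] -1.2 0.0005 [-0.47  0.08  2.66  2.72  0.8  -1.39]
(285, -210) [472. -56. 193.] -1.2 0.011 [-0.    0.26  2.66  3.36  0.85 -1.64]
(285, -135) [547. -67. 193.] -1.2 0.0 [-0.08  0.45  2.57  3.22  1.09 -1.58]
(300, -135) [545. -76. 215.] -1.2 0.0 [-0.12  0.36  2.57  3.18  0.99 -1.58]
(330, -135) [ 540. -109.  248.] -1.2 0.0 [-0.25  0.24  2.56  3.02  0.85 -1.53]
(0, -135) [ 533. -153.  260.] -1.2 0.0 [-0.43  0.2   2.53  2.79  0.81 -1.42]
(20, -135) [ 528. -184.  255.] -1.2 0.0 [-0.54  0.23  2.52  2.65  0.84 -1.38]
(20, -210) [ 454. -172.  255.] -1.2 0.0 [-0.68  0.16  2.65  2.51  0.92 -1.36]
shift [0.0496 0.0595 0.0294] rot [-0.007  0.014  0.014] t 1.6 q [-0.6874, -0.4196, 2.1287, 0.36, 0.948, 0.884] p [371.33, -183.09, 416.98] [3.1392, -0.5856, -0.1389] F [ 0.3 -0.5 -0.1]
```

```bash
python3 go.py 420 -250 420 -1.05 -0.156; python3 -m crank '[[0.02,0.024,0.012,0,0.09,0.01,1],[0.04,0.048,0.024,0,0.18,0.014,1],[0.05,0.06,0.029,-0.007,0.27,0.014,1],[0.05,0.06,0.029,-0.007,0.36,0.014,1],[0.05,0.06,0.029,-0.007,0.46,0.014,1]]'; python3 go.py 420 -250 420 -1.05 -0.156
python3 - <<'E'
from kin import *
from h import world,rad
m=(666.4,-174.1,-0.156)
for deg in(350,285): print(deg,world(m,rad(np.radians(deg),90,-185)).round())
E
```

```text
shift [0.0496 0.0595 0.0294] rot [-0.01   0.464  0.012] t 1.6 q [-0.6874, -0.4196, 2.1287, 0.36, 0.948, 0.884] p [371.33, -183.09, 416.98] [3.1392, -0.5856, -0.1389] F [ 0.3 -0.5 -0.1]
clock: 2.1
eef_pos: [420.2, -252.5, 420.1]
tcp_rot: [-3.139, -1.044, -0.155]
contact_force: [0.3, 0.7, -0.6]
opening: -0.001
grasp_force: 0.0
shift [-0.0004 -0.0025 -0.0005] rot [-0.004  0.006  0.   ] t 2.1 q [-0.9772, -0.3129, 2.2958, 1.229, 0.7399, -0.0483] p [420.23, -252.54, 420.15] [-3.1386, -1.0439, -0.1553] F [ 0.3  0.7 -0.6]
350 [[ 486. -130.  259.]]
285 [[497. -59. 193.]]
```

```bash
python3 go.py 480 -80 320 -1.05 -0.156
```

```text
shift [-0.0703 -0.1795  0.0789] rot [-0.004  0.006  0.   ] t 2.1 q [-0.9772, -0.3129, 2.2958, 1.229, 0.7399, -0.0483] p [420.23, -252.54, 420.15] [-3.1386, -1.0439, -0.1553] F [ 0.3  0.7 -0.6]
```

```bash
python3 go.py 497 -59 193 -1.05 -0.156 | head -c 60
```

```text
shift [-0.1732 -0.2026  0.1545] rot [-0.004  0.006  0.   ] t
```

```bash
python3 -m crank '[[-0.014,-0.036,0.016,0,0,0,1],[-0.028,-0.072,0.032,0,0,0,1],[-0.042,-0.108,0.047,0,0,0,1],[-0.056,-0.144,0.063,0,0.006,0,1],[-0.07,-0.18,0.079,-0.004,0.006,0,1]]'; python3 go.py 497 -59 193 -1.05 -0.156
```

```text
clock: 2.6
eef_pos: [471.8, -121.7, 354.1]
tcp_rot: [-3.136, -1.077, -0.152]
contact_force: [0.8, -0.0, 0.9]
opening: 0.002
grasp_force: 0.0
shift [-0.1345 -0.0653  0.0903] rot [-0.008 -0.027  0.002] t 2.6 q [-0.4065, -0.2987, 2.4749, 1.966, 0.2478, -0.5291] p [471.75, -121.66, 354.09] [-3.1365, -1.0769, -0.1523] F [ 0.8 -0.   0.9]
```

```bash
python3 -m crank '[[-0.02,-0.01,0.014,0,0,0,1],[-0.04,-0.02,0.027,0,-0.01,0,1],[-0.06,-0.03,0.04,0,-0.02,0,1],[-0.08,-0.04,0.054,-0.004,-0.02,0,1],[-0.09,-0.05,0.06,-0.008,-0.027,0,1]]'; python3 go.py 497 -59 193 -1.05 -0.156
```

```text
clock: 3.1
eef_pos: [491.0, -77.3, 258.7]
tcp_rot: [-3.121, -1.06, -0.165]
contact_force: [1.4, 1.0, 0.2]
opening: -0.001
grasp_force: 0.0
shift [-0.0559 -0.0184  0.035 ] rot [-0.012 -0.01  -0.004] t 3.1 q [-0.182, -0.014, 2.5741, 3.0659, 0.4798, -1.5118] p [491.02, -77.34, 258.73] [-3.1213, -1.0604, -0.1652] F [1.4 1.  0.2]
```

Good, past the singularity. I'll finish the descent, then look with the wrist and scene cameras before entering.

```bash
python3 -m crank '[[-0.02,-0.006,0.012,0,0,0,1],[-0.04,-0.013,0.024,-0.01,-0.01,0,1],[-0.056,-0.018,0.035,-0.01,-0.01,0,1],[-0.056,-0.018,0.035,-0.01,-0.01,0,1]]'; python3 go.py 497 -59 193 -1.05 -0.156
python3 - <<'E'
from rig import cams
import cv2
f=cams.grab_frame("wrist");print({k:v for k,v in f.items() if k!="image"})
g=cams.grab_frame("scene")["image"][190:370,230:410]
h=f["image"]
o=cv2.hconcat([cv2.resize(h,(440,330),interpolation=cv2.INTER_AREA),cv2.resize(g,(330,330),interpolation=3)])
cv2.imwrite("pics/a1.png",cv2.convertScaleAbs(o[:,:,::-1],alpha=1.4))
E
```

```text
clock: 3.5
eef_pos: [496.1, -57.9, 190.2]
tcp_rot: [-3.129, -1.044, -0.163]
contact_force: [0.1, -0.4, -0.3]
opening: -0.003
grasp_force: 0.0
shift [ 0.003   0.0009 -0.0005] rot [-0.006  0.006 -0.004] t 3.5 q [-0.081, 0.2502, 2.6135, 3.2267, 0.7665, -1.5906] p [496.08, -57.9, 190.21] [-3.1293, -1.0437, -0.1635] F [ 0.1 -0.4 -0.3]
{'fx': 371.64829954431775, 'fy': 371.64829954431775, 'cx': 320.95230008253566, 'cy': 243.4297903217185, 'position': array([422.08125978, -46.9641435 , 308.46337742]), 'orientation': array([-2.36036286,  0.00580317, -1.72236397])}
```

View pics/a1.png

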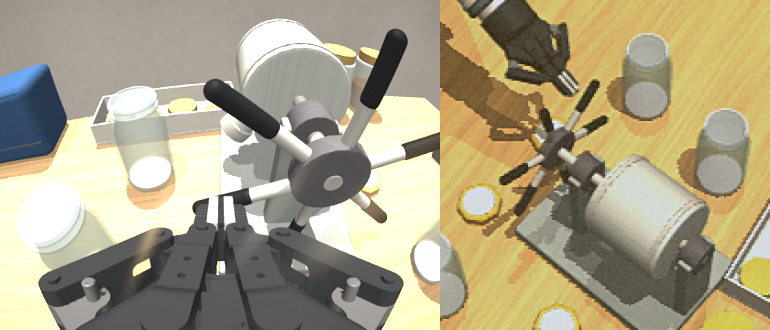

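The wrist view shows the hub at about (332,183) in the shrunken image, with spoke tips at (213,85), (400,35), (378,217) and (197,208). The neck is low on the drum's left at (237,127). I'll refine the hub position and phase from these tips.

```bash
cat >> h.py <<'E'
def fish(f,P):
    P=np.atleast_2d(P); c=(P-f['position'])@R.from_euler('xyz',f['orientation']).as_matrix()
    rho=np.linalg.norm(c[:,:2],axis=1); th=np.arctan2(rho,c[:,2])
    return np.c_[f['cx']+f['fx']*th*c[:,0]/rho, f['cy']+f['fx']*th*c[:,1]/rho]
def wfit(f,tips,q0=(666.4,-174.1,-.156),phi0=3.796,hub=None,w=.3):
    """tips: {deg-from-neck: px} ; fits x,y,phi (yaw held)"""
    def res(v):
        m=(v[0],v[1],q0[2]); o=[fish(f,world(m,rad(v[2]+np.radians(a),117,-130)))[0]-u for a,u in tips.items()]
        if hub is not None:o.append(fish(f,world(m,(-139,0,170)))[0]-hub)
        return np.r_[np.concatenate(o),w*(v[0]-q0[0]),w*(v[1]-q0[1])]
    s=least_squares(res,[q0[0],q0[1],phi0]); return s.x,res(s.x).round(1)
E
python3 - <<'E'
from h import *
f=dict(fx=371.648,cx=320.95,cy=243.43,position=np.array([422.08,-46.96,308.46]),orientation=[-2.36036286,0.00580317,-1.72236397])
k=640/440
T={90:np.array((209,83))*k,150:np.array((401,33))*k,270:np.array((381,219))*k,30:np.array((196,209))*k}
v,r=wfit(f,T,hub=np.array((333,183))*k); print(v,r)
for w in (.0,): print(wfit(f,T,hub=np.array((333,183))*k,w=w)[0])
m=(v[0],v[1],-.156); print('hub',world(m,(-130,0,170)))
for P in ([496.1,-57.9,190.2],): 
    d=R.from_euler('xyz',[-3.129,-1.044,-.163]).apply([0,0,1]); print('tip px',fish(f,np.array(P)+19*d)/k)
    p=(R.from_euler('z',.156).apply(np.array(P)-[v[0],v[1],0])); print('tcp in mixer',p.round(1), 'ang',np.degrees(np.arctan2(-p[1],p[2]-170)),np.hypot(p[1],p[2]-170))
E
```

```text
[ 665.56959135 -170.85375013    3.81643383] [ 1.8  2.8 -0.9  1.8  0.5 -0.6 -2.2 -1.6 -0.3 -0.6 -0.2  1. ]
[ 665.55112856 -170.8259927     3.81652685]
hub [[ 537.14822598 -150.65590578  170.        ]]
tip px [[221.1902015  208.55168707]]
tcp in mixer [-185.    85.3  190.2] ang -76.66990241920041 87.61242002729288
```

```bash
python3 -m crank '[[0.005,0,0.0086,0,0,0,1],[0.01,0,0.0172,0,0,0,1],[0.015,0,0.026,0,0,0,1],[0.02,0,0.0345,0,0,0,1],[0.025,0,0.043,0,0,0,1]]'
cat > sweep.py <<'E'
# sweep.py step n rho: rows (tool shift, m) for arc from present angle, in 5-row calls
import sys; from rig import r; from h import *
M=(665.6,-170.9,-.156); st,n,rho=map(float,sys.argv[1:4]); s=r.sense()
p=R.from_euler('z',-M[2]).apply(s['eef_pos']-[M[0],M[1],0]); a0=np.arctan2(-p[1],p[2]-170)
A=R.from_euler('xyz',s['tcp_rot'])
print('tcp mixer',p.round(1),'ang',np.degrees(a0).round(1),'rho',np.hypot(p[1],p[2]-170).round(1),'F',s['contact_force'].round(1),'t',s['clock'])
prev=p
for k in range(int(n)):
    a=a0+np.radians(st)*(np.arange(5)+1+5*k)
    P=rad(a,rho,-136); d=(A.inv()*R.from_euler('z',M[2])).apply(P-prev)/1000
    print(np.degrees(a[-1]).round(),(d).round(4).tolist()); prev=P[-1]
E
python3 sweep.py 4 5 88
```

```text
clock: 4.1
eef_pos: [547.3, -66.8, 194.5]
tcp_rot: [-3.128, -1.051, -0.166]
contact_force: [-1.0, -0.2, 0.7]
opening: 0.004
grasp_force: 0.0
tcp mixer [-133.1   84.5  194.5] ang -73.8 rho 88.0 F [-1.  -0.2  0.7] t 4.1
-54.0 [[0.0036, 0.0018, -0.0055], [0.0086, 0.0041, -0.0083], [0.0134, 0.0068, -0.011], [0.018, 0.0098, -0.0137], [0.0224, 0.0133, -0.0162]]
-34.0 [[0.0042, 0.0038, -0.0024], [0.0082, 0.0079, -0.0047], [0.0119, 0.0123, -0.0068], [0.0153, 0.0169, -0.0088], [0.0185, 0.0219, -0.0106]]
-14.0 [[0.0028, 0.0052, -0.0016], [0.0054, 0.0106, -0.0031], [0.0075, 0.0162, -0.0043], [0.0094, 0.022, -0.0054], [0.0109, 0.0279, -0.0063]]
6.0 [[0.0011, 0.006, -0.0007], [0.0019, 0.0121, -0.0011], [0.0023, 0.0182, -0.0013], [0.0023, 0.0244, -0.0013], [0.0019, 0.0305, -0.0012]]
26.0 [[-0.0007, 0.0061, 0.0004], [-0.0018, 0.0121, 0.001], [-0.0033, 0.018, 0.0018], [-0.0051, 0.0238, 0.0029], [-0.0072, 0.0294, 0.0041]]
```

```bash
python3 -m crank '[[0.0045,0.002,-0.004],[0,0,0]]' 2>/dev/null | head -0; python3 -m crank '[[0.004,0.002,-0.004,0,0,0,1],[0.009,0.004,-0.007,0,0,0,1],[0.0135,0.007,-0.0095,0,0,0,1],[0.018,0.01,-0.012,0,0,0,1],[0.0225,0.0135,-0.015,0,0,0,1]]'; python3 -m crank '[[0.004,0.004,-0.0025,0,0,0,1],[0.008,0.008,-0.005,0,0,0,1],[0.012,0.0125,-0.007,0,0,0,1],[0.0155,0.017,-0.009,0,0,0,1],[0.0185,0.022,-0.011,0,0,0,1]]'; python3 sweep.py 4 3 88
```

```text
clock: 4.6
eef_pos: [541.4, -79.7, 220.6]
tcp_rot: [-3.129, -1.048, -0.165]
contact_force: [-0.1, 1.4, -3.7]
opening: 0.001
grasp_force: 1.5
clock: 5.1
eef_pos: [538.3, -101.8, 242.4]
tcp_rot: [-3.129, -1.05, -0.165]
contact_force: [0.0, 3.0, -3.4]
opening: -0.002
grasp_force: 1.5
tcp mixer [-136.5   48.5  242.4] ang -33.8 rho 87.2 F [ 0.   3.  -3.4] t 5.1
-14.0 [[0.0037, 0.0047, -0.0016], [0.0062, 0.0101, -0.003], [0.0084, 0.0157, -0.0043], [0.0102, 0.0215, -0.0053], [0.0117, 0.0274, -0.0062]]
6.0 [[0.0011, 0.006, -0.0007], [0.0019, 0.0121, -0.0011], [0.0022, 0.0182, -0.0013], [0.0023, 0.0244, -0.0014], [0.0019, 0.0305, -0.0012]]
26.0 [[-0.0007, 0.0061, 0.0004], [-0.0018, 0.0121, 0.001], [-0.0033, 0.018, 0.0018], [-0.0051, 0.0238, 0.0029], [-0.0073, 0.0294, 0.0041]]
```

```bash
python3 -m crank '[[0.0035,0.005,-0.0016,0,0,0,1],[0.006,0.01,-0.003,0,0,0,1],[0.0085,0.0157,-0.0043,0,0,0,1],[0.01,0.0215,-0.0053,0,0,0,1],[0.0117,0.0274,-0.006,0,0,0,1]]'; python3 -m crank '[[0.001,0.006,-0.0007,0,0,0,1],[0.002,0.012,-0.001,0,0,0,1],[0.002,0.018,-0.0013,0,0,0,1],[0.002,0.0245,-0.0013,0,0,0,1],[0.002,0.0305,-0.0012,0,0,0,1]]';  python3 -m crank '[[-0.0007,0.006,0.0004,0,0,0,1],[-0.002,0.012,0.001,0,0,0,1],[-0.0033,0.016,0.002,0,0,0,1],[-0.004,0.018,0.0025,0,0,0,1],[-0.004,0.018,0.0025,0,0,0,1]]'; python3 sweep.py 4 1 88
python3 - <<'E'
from rig import cams
import cv2
f=cams.grab_frame("wrist");print({k:v for k,v in f.items() if k!="image"})
cv2.imwrite("pics/a2.png",cv2.convertScaleAbs(f["image"][:,:,::-1],alpha=1.3))
E
```

```text
clock: 5.6
eef_pos: [534.9, -129.1, 255.6]
tcp_rot: [-3.129, -1.051, -0.164]
contact_force: [1.1, 2.7, -2.0]
opening: 0.002
grasp_force: 1.4
clock: 6.1
eef_pos: [530.3, -159.2, 257.9]
tcp_rot: [-3.129, -1.052, -0.164]
contact_force: [0.6, 3.1, 0.0]
opening: 0.0
grasp_force: 1.5
clock: 6.6
eef_pos: [527.6, -177.2, 252.5]
tcp_rot: [-3.128, -1.051, -0.167]
contact_force: [0.6, -0.1, 1.3]
opening: 0.005
grasp_force: 0.6
tcp mixer [-135.3  -27.6  252.5] ang 18.5 rho 87.0 F [ 0.6 -0.1  1.3] t 6.6
39.0 [[-0.0014, 0.0061, -0.0], [-0.0035, 0.0117, 0.0012], [-0.0061, 0.0171, 0.0027], [-0.0089, 0.0223, 0.0043], [-0.012, 0.0273, 0.0061]]
{'fx': 371.64829954431775, 'fy': 371.64829954431775, 'cx': 320.95230008253566, 'cy': 243.4297903217185, 'position': array([ 452.85979726, -166.00139246,  370.25800056]), 'orientation': array([-2.35337495,  0.00621819, -1.72445956])}
```

View pics/a2.png

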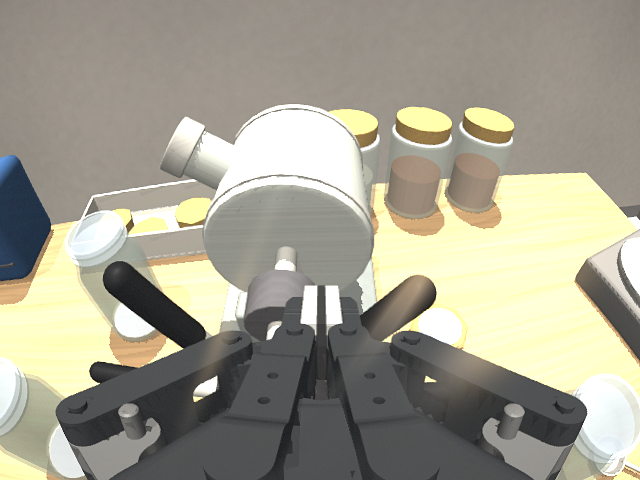

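The neck now points up-left, with its lid at (180,148). The pushed spoke's tip is at (425,288), the next one's at (116,274), and one is at (97,370).

Run:
```python
from h import *
f=dict(fx=371.648,cx=320.95,cy=243.43,position=np.array([452.86,-166.0,370.26]),orientation=[-2.35337495,0.00621819,-1.72445956])
T={90:(425,287),30:(116,274),330:(98,371)}
v,r=wfit(f,T,q0=(665.6,-170.9,-.156),phi0=5.2,w=3);print(v,np.degrees(v[2]),r)
print(fish(f,world(v[:2].tolist()+[-.156],rad(v[2],115,45))))
```

```text
[ 665.54618877 -171.85749211    5.29415076] 303.3324947531967 [ 1.2 -0.6 -3.5 -1.6 -3.4  0.1 -0.2 -2.9]
[[171.55424746 141.71404981]]
```

The wheel is at 303°, so 57° remain. The pushed spoke can go on to level at the right. I'll continue in the same arc and look again before the end.

```bash
python3 sweep.py 4 3 88 | tail -2;  python3 -m crank '[[-0.0014,0.006,0.0002,0,0,0,1],[-0.0035,0.0117,0.0012,0,0,0,1],[-0.006,0.017,0.0027,0,0,0,1],[-0.009,0.0223,0.0043,0,0,0,1],[-0.012,0.0273,0.006,0,0,0,1]]'; python3 sweep.py 4 2 88
```

```text
58.0 [[-0.0034, 0.0047, 0.002], [-0.0071, 0.0091, 0.0041], [-0.0111, 0.0132, 0.0063], [-0.0153, 0.017, 0.0088], [-0.0197, 0.0204, 0.0113]]
78.0 [[-0.0046, 0.0031, 0.0026], [-0.0094, 0.0058, 0.0054], [-0.0144, 0.008, 0.0082], [-0.0194, 0.0099, 0.0111], [-0.0246, 0.0114, 0.0141]]
clock: 7.15
eef_pos: [522.6, -204.0, 238.5]
tcp_rot: [-3.128, -1.05, -0.166]
contact_force: [0.8, 2.7, 2.9]
opening: 0.002
grasp_force: 1.6
tcp mixer [-136.2  -54.9  238.5] ang 38.7 rho 87.8 F [0.8 2.7 2.9] t 7.15
59.0 [[-0.0032, 0.0048, 0.002], [-0.0069, 0.0092, 0.0042], [-0.0109, 0.0133, 0.0064], [-0.0151, 0.0171, 0.0088], [-0.0196, 0.0205, 0.0114]]
79.0 [[-0.0046, 0.003, 0.0026], [-0.0094, 0.0057, 0.0054], [-0.0144, 0.008, 0.0082], [-0.0195, 0.0098, 0.0111], [-0.0246, 0.0113, 0.0141]]
```

```bash
python3 -m crank '[[-0.0033,0.0048,0.002,0,0,0,1],[-0.007,0.0092,0.0042,0,0,0,1],[-0.011,0.0133,0.0064,0,0,0,1],[-0.015,0.017,0.0088,0,0,0,1],[-0.0196,0.0205,0.0114,0,0,0,1]]'; python3 -m crank '[[-0.0035,0.0025,0.002,0,0,0,1],[-0.007,0.0045,0.004,0,0,0,1],[-0.0094,0.0057,0.0054,0,0,0,1],[-0.0094,0.0057,0.0054,0,0,0,1]]'; python3 sweep.py 2 1 88
python3 - <<'E'
from rig import cams
import cv2
f=cams.grab_frame("wrist");print({k:v for k,v in f.items() if k!="image"})
cv2.imwrite("pics/a3.png",cv2.convertScaleAbs(f["image"][:,:,::-1],alpha=1.3))
E
```

```text
clock: 7.65
eef_pos: [519.6, -224.0, 215.7]
tcp_rot: [-3.129, -1.05, -0.166]
contact_force: [1.6, 1.8, 1.7]
opening: -0.005
grasp_force: 1.5
clock: 8.05
eef_pos: [518.5, -229.3, 204.4]
tcp_rot: [-3.128, -1.049, -0.167]
contact_force: [2.0, 0.4, 0.6]
opening: -0.002
grasp_force: 0.5
tcp mixer [-136.2  -80.6  204.4] ang 66.9 rho 87.6 F [2.  0.4 0.6] t 8.05
77.0 [[-0.0022, 0.0015, 0.0015], [-0.0047, 0.0026, 0.003], [-0.0072, 0.0036, 0.0044], [-0.0098, 0.0045, 0.0059], [-0.0124, 0.0052, 0.0074]]
{'fx': 371.64829954431775, 'fy': 371.64829954431775, 'cx': 320.95230008253566, 'cy': 243.4297903217185, 'position': array([ 443.90763241, -218.23490758,  322.30008649]), 'orientation': array([-2.35497298,  0.00656919, -1.72437874])}
```

View pics/a3.png

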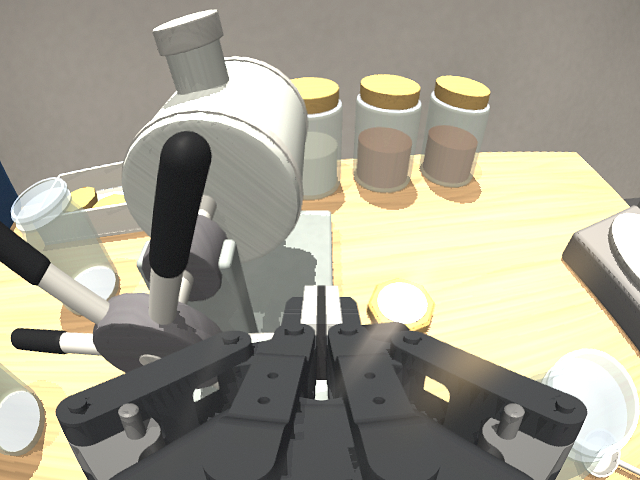

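The neck is nearly up, with its lid at (187,22). The top spoke's tip is at (187,147) and the left-low spoke's tip at (20,341).

Run:
```python
from h import *
f=dict(fx=371.648,cx=320.95,cy=243.43,position=np.array([443.91,-218.23,322.3]),orientation=[-2.35497298,0.00656919,-1.72437874])
for T in ({30:(187,146)},{270:(20,341)},{30:(187,146),270:(20,341)}):
    v,r=wfit(f,T,q0=(665.6,-171.5,-.156),phi0=6.1,w=5);print(v,np.degrees(v[2]),r)
for a in(345,350,355,360): print(a,fish(f,world((665.6,-171.5,-.156),rad(np.radians(a),115,45))).round(),fish(f,world((665.6,-171.5,-.156),rad(np.radians(a),70,45))).round())
```

```text
[ 665.38864038 -171.32764141    6.16236288] 353.0773848797114 [ 0.8 -2.6 -1.1  0.9]
[ 665.61600365 -171.50891206    6.12993716] 351.2195277741394 [-0.2  0.2  0.1 -0. ]
[ 665.31212328 -171.62023828    6.15703498] 352.7721187500455 [-0.4 -3.3 -3.3 -2.1 -1.4 -0.6]
345 [[164.  25.]] [[188.  78.]]
350 [[176.  20.]] [[195.  76.]]
355 [[189.  16.]] [[203.  74.]]
360 [[203.  14.]] [[211.  73.]]
```

About 7° to go.

```bash
python3 -m crank '[[-0.0022,0.0014,0.0014,0,0,0,1],[-0.0045,0.0025,0.0028,0,0,0,1],[-0.0068,0.0034,0.0042,0,0,0,1],[-0.0085,0.004,0.0051,0,0,0,1],[-0.0085,0.004,0.0051,0,0,0,1]]'; python3 -m crank '[[0.004,-0.002,-0.003,0,0,0,1],[0.008,-0.004,-0.006,0,0,0,1],[0.01,-0.005,-0.007,0,0,0,1]]'; python3 -m crank '[[-0.008,0,-0.013,0,0,0,1],[-0.016,0,-0.026,0,0,0,1],[-0.024,0,-0.04,0,0,0,1],[-0.03,0,-0.052,0,0,0,1],[-0.03,0,-0.052,0,0,0,1]]'; python3 sweep.py 2 1 88 | head -1
python3 - <<'E'
from rig import cams
import cv2
f=cams.grab_frame("wrist");print({k:v for k,v in f.items() if k!="image"})
g=cams.grab_frame("scene")["image"][190:370,230:410]
cv2.imwrite("pics/a4.png",cv2.convertScaleAbs(cv2.hconcat([f["image"][:,:440],cv2.resize(g,(360,480),interpolation=3)])[:,:,::-1],alpha=1.3))
E
```

```text
clock: 8.6
eef_pos: [518.3, -233.2, 194.8]
tcp_rot: [-3.128, -1.05, -0.166]
contact_force: [0.8, 1.0, 1.7]
opening: -0.001
grasp_force: 0.7
clock: 8.9
eef_pos: [517.8, -227.8, 207.9]
tcp_rot: [-3.129, -1.05, -0.165]
contact_force: [0.1, 0.5, -0.8]
opening: 0.0
grasp_force: 0.0
clock: 9.4
eef_pos: [456.1, -218.0, 206.3]
tcp_rot: [-3.126, -1.048, -0.169]
contact_force: [1.1, -0.1, 0.2]
opening: 0.003
grasp_force: 0.0
tcp mixer [-199.7  -79.1  206.3] ang 65.3 rho 87.0 F [ 1.1 -0.1  0.2] t 9.4
{'fx': 371.64829954431775, 'fy': 371.64829954431775, 'cx': 320.95230008253566, 'cy': 243.4297903217185, 'position': array([ 381.61323522, -206.93050515,  324.30034101]), 'orientation': array([-2.35615201,  0.00734072, -1.72521333])}
```

View pics/a4.png

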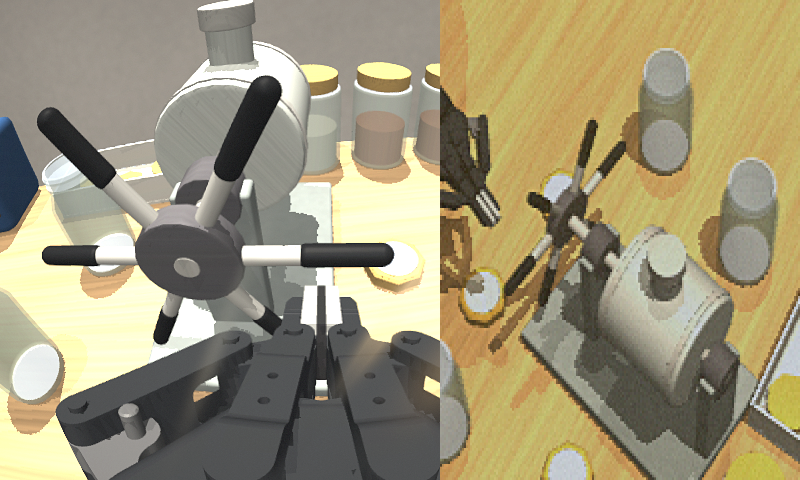

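The fingers are clear and the level spokes' tips are at (392,254) and (44,256), with the upper tips at (268,80) and (42,112). I'll fit the final angle.

Run:
```python
from h import *
f=dict(fx=371.648,cx=320.95,cy=243.43,position=np.array([381.61,-206.93,324.3]),orientation=[-2.35615201,0.00734072,-1.72521333])
T={90:(390,254),270:(46,256),30:(268,82),330:(43,114)}
v,r=wfit(f,T,q0=(665.6,-171.5,-.156),phi0=6.2,w=1);print(v,np.degrees(v[2]),r)
for a in(355,360,365): print(a,fish(f,world((665.6,-171.5,-.156),rad(np.radians(a),115,45))).round(),'lid seen (227,5)')
```

```text
[ 665.18520832 -171.36281217    6.27250835] 359.38825542289663 [-0.6 -0.4  0.1 -0.5  0.5  0.   0.1  1.2 -0.4  0.1]
355 [[214.   4.]] lid seen (227,5)
360 [[226.   3.]] lid seen (227,5)
365 [[238.   2.]] lid seen (227,5)
```

The fit gives 359.4°, and the lid position agrees. The fingers touch nothing, so I'm handing it in.

```bash
python3 -m crank '[[0,0,-0.005,0,0,0,1],[0,0,-0.005,0,0,0,1]]'; python3 -c "
from rig import sign_off; print(sign_off())"
```

```text
clock: 9.7
eef_pos: [454.3, -218.1, 209.8]
tcp_rot: [-3.129, -1.05, -0.165]
contact_force: [-1.6, -0.4, 0.1]
opening: -0.0
grasp_force: 0.0
the job is handed in; nothing more can be done
None
```

I turned the handwheel by one spoke until the filler neck pointed straight up (last measured about 0.6° off), backed the fingers clear of the mixer, and handed the job in at 9.7 s; sign-off returned no verdict.

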